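# Nip up the hidden clamp-hub screw of a servo gearmotor with a T-handle hex key

## Robot

A 6-joint arm with a two-finger parallel gripper is mounted at the origin on the work surface. World frame = base frame: x ahead of the robot, y to its left, z up, the work surface at z = 0. Lengths are in m, angles in degrees, forces in N, time in s.
With the tool pointing down it reaches from about 0.25 to 0.725 m from the base axis. Payload 9.7 kg.
Tool frame: the origin (TCP) lies on the centre line of the jaws, within the pads' length; the fingertips stand 22 mm ahead of it and the grasp point (between the pads) lies 3 mm ahead of it; z points along the fingers, y is the direction in which the jaws open and shut (so a half turn about z gives the same grasp; the last joint's range is limited). The gripper opens to 85 mm and grips with 20 to 120 N. Pads are 22 mm wide; open, the fingers measure 114 mm over their backs; the gripper's body (76 mm by 85 mm) begins 54 mm behind the grasp point. The pads swing forward as they close: fully open they stand 13 mm farther back than shut.
Start: joints at [69.041, 4.979, 10.078, 95.1, 0, 90], TCP at [0.197, 0.514, 0.253] pointing down, gripper open.
Joint ranges: [-179.16, 179.16], [-48.56, 103.87], [-65.8, 70.77], [-126.05, 130.52], [-82.76, 87.17], [-180, 180]. Speed limits (degrees/s): [127.2, 127.2, 147.25, 180, 180, 180].

## Interface

Orientations are given as [roll, pitch, yaw] about the fixed x, y, z axes, in that order (R = Rz(yaw) Ry(pitch) Rx(roll)).
In Python, from workcell import monitor, eyes, job gives the robot as it stands. The module is installed in compiled form; this text tells all that it offers.
- The arm moves only by the tool drive_tool, never from a script. Its argument "plan" is a list of rows, each a list of 3 entries, a list of its own where there are three numbers: the opening, from 0 (shut) to 1 (fully open), then the shift along the world's x, y, z in m, then the turn about the world's z in degrees. In form: [[gripper, [x, y, z], yaw], ...]. A call has 1 to 10 rows; each row shifts and turns the commanded pose from where the row before left it; what a row does not reach is not made up. A row lasts 1/8 s, in which the tool goes at most 62.5 mm and 10.7 degrees, less where a joint would pass 70% of its speed; a pose out of reach is approached as far as the arm can. A call is refused whole if a number of a shift passes 0.0625 or a number of a turn 10.7, either way. A call with a gripper value outside its range is refused whole. The fingers move at their own pace and stop on an object; "grip_force" is the grip in N (left out, the last holds). Time passes only in rows, so rows that do not move let the fingers close. It gives the time, the measured TCP pose, the force and the opening at its end, in the units of the state.
- monitor.get_obs(): the state, without advancing time (a new reading comes with each control period).
- eyes.camera(name): name is "side" or "top" or "wrist"; returns (picture, depth): 480x640x3 uint8, red, green, blue; 480x640 float32, m along the optical axis (not along the pixel's ray), 0 where there is no reading.
- eyes.camera_params(name): a dict with "fx", "fy", "cx", "cy" (pixels), "dist_coeffs" ([k1, k2, p1, p2, k3] as OpenCV has them; the pictures are not rectified), "extrinsics" (4x4, takes a point from world to camera coordinates); the wrist camera has in their place "mount" (4x4, takes a point from camera to tool coordinates, whose origin is the TCP and whose axes are the flange's). Camera axes: x right, y down, z forward; pixel columns grow to the right and rows downward; lengths in m; the calibration is good to about 2 mm. A picture is of the moment at which its call begins: read the wrist's pose just before it. camera_params takes no time and is no camera call.
- job.job_done(): hands the job in, once; it reports no verdict.
The state is a dict: "time": time; "q": joint angles; "qd": joint speeds; "joint_efforts": joint torques, N m; "ee_pos": TCP position; "tcp_rot": TCP orientation; "wrist_force": force on the tool from outside, world axes, zero at the start; "torque": the same for the moment, N m; "opening": finger opening in m.
Only numpy, scipy, OpenCV 4.12 (cv2) and the standard library are available. Lean on these libraries where they do the work, as an engineer would, in place of code of your own. Each camera call takes 0.05 s, during which the arm holds its last target.

## Task

The clamp screw down inside the gearmotor's access bore is only finger-tight. Take the larger T-handle hex key from its stand, lower it into the bore, press lightly and turn it until it drops fully into the screw's hexagon, then turn the screw clockwise until it comes up tight against its stop, without forcing it. Then draw the key out and stand it upright in the empty hole of the stand, leaving the smaller key and the other things on the bench as they are.

Things in the scene. Friction and masses are not known exactly. Their poses are not given: they have to be found in the camera images.
- gearmotor: Servo gearmotor lying bolted on the bench (fixed), 410 x 130 mm. Origin on the bench under the access bore; z up; shaft along body x: gearbox and bare output shaft towards -x, black motor towards +x. In the middle a bright adapter block, 75 mm along x, 120 mm along y, flat top 130 mm above the bench; only two motor plugs, 205 mm away along +x, are a little higher (134 mm).
- access_bore (a point): Middle of the mouth of the access bore in the top of the adapter block, 130 mm above the bench. The bore is round, 30 mm across, straight down; the clamp screw's head lies 25 mm below the mouth. Which way the screw's hexagon faces differs every time, cannot be seen and no reading gives it.
- screw_top (a point): Middle of the top of the clamp screw's head, 105 mm above the bench; gearmotor's axes. Upright M16 cap screw, head 24 mm across, hexagon 14.7 mm across flats, 9 mm deep (floor 96 mm above the bench), repeating every 60 degrees. The key enters within about 3 degrees of it. Otherwise its corners rest on the head, tip 2 mm inside; lined up, it drops 7 mm more, to the floor.
- clamp_screw (a joint): Turn of the clamp screw in rad, growing clockwise seen from above (tightening). 0.8 to 1.1 at the start; at 1.6 it meets a firm stop: tight. It takes about 0.08 N m to turn, stays where it is left, and the key has about 0.1 rad of free play in it. At the stop the torque climbs by 0.5 N m for each 0.1 rad more; 0.3 N m is plenty, 0.8 N m would spoil the hexagon.
- hex_key: The larger T-handle hex key (loose, about 0.36 kg), standing upright on its tip in a hole of the stand. 164 mm long. Origin at the tip, z up the shank. Dark steel hexagon shank 14 mm across flats, two corners towards body +x and -x. On top a black T-bar, 138 to 164 mm above the tip, 100 mm long along body y, 20 mm thick along body x.
- key_tip (a point): Middle of the end of the larger key's tip (the origin of hex_key). The tip is chamfered over 2 mm, to 12 mm across at its end.
- key_grip (a point): Middle of the larger key's T-bar, 151 mm above its tip. Pinch the bar's flat sides, 20 mm apart along body x of the key. Below the bar is a steel collar 18 mm across (130 to 140 mm above the tip).
- small_key: The smaller T-handle hex key (loose), 10 mm across flats, 134 mm long, T-bar 80 x 16 x 22 mm, standing in the other hole of the stand; too small for the screw. Origin at its tip. To be left alone.
- key_stand: Wooden block (fixed), 160 mm along body x, 75 mm along body y, 60 mm high, with two upright round holes 22 mm across and 48 mm deep (their floor 12 mm above the bench), 90 mm apart along body x. Origin on the bench under its middle. The T-bars stand roughly along body y (within 0.3 rad).
- hole_a (a point): Middle of the mouth of one hole of the stand, 60 mm above the bench, 45 mm from the stand's middle towards its -x.
- hole_b (a point): Middle of the mouth of the other hole, 60 mm above the bench, 45 mm from the stand's middle towards its +x. The larger key starts in either of the two holes, the smaller key in the other.
- parts_tray: Grey plastic tray with brackets and small turned parts, 150 x 100 x 32 mm (fixed); a bystander. Origin under its middle.
- screwdriver: Screwdriver with a dark purple handle, 190 mm long, lying on the bench; a bystander.
- servo: Small black servo, 54 x 21 x 41 mm, standing on the bench; a bystander.
- bore_plug: Black plastic plug of the access bore, 30 mm across and 16 mm high, laid aside on the bench; a bystander.
- pliers: Long-nose pliers with black grips, 180 mm long, lying on the bench; a bystander.
Not all that is in view belongs to the job. What is shaped like the hex_key but green is not meant.

How it is judged (in metres and radians):
On the way, in this order (a step that is already met when the one before it is completed fails the run):
1. the larger key has dropped fully into the screw's hexagon (tip at least 6.5 mm below the head's top, within 2.5 mm of its middle) (z of key_tip in the frame of screw_top below -0.0065 m and horizontal distance between key_tip and screw_top below 0.0025 m), for 0.2 s.
2. the screw is turned clockwise up to its stop (at least 1.54 rad) with the key still in its hexagon (value of joint clamp_screw above 1.54 rad and z of key_tip in the frame of screw_top below -0.004 m and horizontal distance between key_tip and screw_top below 0.0025 m), for 0.1 s.
At the end, for the whole second after the job is handed in: The clamp screw is at its stop (joint above 1.54 rad), and the larger key stands at rest and upright (within 0.15 rad) in a hole of the stand, its tip within 8 mm of the hole's middle and at the bottom (less than 20 mm above the bench) (value of joint clamp_screw above 1.54 rad and (horizontal distance between key_tip and hole_a below 0.008 m or horizontal distance between key_tip and hole_b below 0.008 m) and z of key_tip in the frame of key_stand below 0.02 m and angle between hex_key's own z axis and vertical below 0.15 rad and linear speed of hex_key below 0.02 m/s); the robot touches nothing.
It fails at once if the key bears on the screw or the gearmotor with more than 35 N while it is not in the hexagon (contact force between hex_key and gearmotor above 35 N and z of key_tip in the frame of screw_top above -0.004 m).
It fails at once if the screw is forced: the key bears on it with more than 100 N in all (about 0.8 N m) (contact force between hex_key and gearmotor above 100 N).
It fails at once if the smaller key is disturbed (moved more than 15 mm) (distance of small_key from where it was at the start of the episode above 0.015 m).
It fails at once if another thing on the bench is disturbed (moved more than 15 mm) (distance of any of screwdriver, servo, bore_plug, pliers from where it was at the start of the episode above 0.015 m).
It also fails if it takes over 58 s, if anything falls off the work surface, if the arm or the gripper's body presses on something with over 40 N, if the wrist force passes 120 N, or if a joint passes its speed limit or range.

## Working session

There is one attempt and no reset: what is moved stays moved. The work goes in short steps, Python scripts to look and compute and a tool call to move; the robot and the scene stay as the last step left them, time stands still between calls to the robot, and variables do not carry over. Pictures are saved under pics/ and viewed, and the job is handed in when it is done.

Besides the shell and the picture viewer there is one more tool, called after "Emit:" by a JSON object that holds its "fn" and its "kwargs". drive_tool: Moves the arm, as the interface text tells. Its arguments: {"type":"object","properties":{"plan":{"type":"array","items":{"type":"array"}},"grip_force":{"type":"number"}},"required":["plan"]}

```bash
mkdir -p pics; cat > h.py <<'E'
import numpy as np, cv2
from workcell import monitor, eyes, job
def save(n,im): cv2.imwrite('pics/'+n+'.png',cv2.cvtColor(im,cv2.COLOR_RGB2BGR))
E
python3 - <<'E'
from h import *
o=monitor.get_obs(); print(o)
for n in ['side','top']:
    im,d=eyes.camera(n); save(n+'0',im); np.savez('pics/'+n+'0.npz',im=im,d=d)
    print(n,eyes.camera_params(n))
print(eyes.camera_params('wrist'))
E
```

```text
{'time': 0.0, 'q': array([ 6.90399828e+01,  5.01009760e+00,  1.00329579e+01,  9.50993757e+01,
       -6.41179138e-04,  8.99989088e+01]), 'qd': array([ 0.08879616,  0.03066143, -0.04295858,  0.01417963,  0.05430552,
        0.06243461]), 'joint_efforts': array([ 4.20483586e-03, -5.20382953e+01,  4.64804649e+01,  1.62023969e-02,
       -4.06908640e-07, -6.05798078e-06]), 'ee_pos': array([0.196672  , 0.51341044, 0.25257927]), 'tcp_rot': array([-1.79923485e+02,  6.39721365e-04,  1.59041075e+02]), 'wrist_force': array([-0.50835562, -0.09288355,  0.25868849]), 'torque': array([0.05879594, 0.00777638, 0.04737022]), 'opening': 0.0854937364174341}
side {'fx': 490.4669488497522, 'fy': 490.4669488497522, 'cx': 325.6530309110111, 'cy': 235.94420634839952, 'dist_coeffs': array([0.01418426, 0.        , 0.        , 0.        , 0.        ]), 'extrinsics': array([[ 0.93493   , -0.35437184,  0.01806928, -0.53920051],
       [-0.25913125, -0.71667395, -0.6474793 ,  0.16745971],
       [ 0.24239821,  0.60066551, -0.76186879,  1.03520629],
       [ 0.        ,  0.        ,  0.        ,  1.        ]])}
to
[... 296 characters left out ...]
9713 , -0.16632367,  0.5803032 ],
       [ 0.16602167,  0.02165368, -0.98588434,  1.15468546],
       [ 0.        ,  0.        ,  0.        ,  1.        ]])}
{'fx': 348.27675189775096, 'fy': 348.27675189775096, 'cx': 313.2016458384216, 'cy': 235.6800282441752, 'dist_coeffs': array([-0.05178081,  0.        ,  0.        ,  0.        ,  0.        ]), 'mount': array([[-7.15272364e-04, -9.62727121e-01, -2.70473618e-01,
         6.81729067e-02],
       [ 9.99999535e-01, -8.63616003e-04,  4.29448599e-04,
        -6.71767432e-04],
       [-6.47027159e-04, -2.70473185e-01,  9.62727291e-01,
        -1.21467636e-01],
       [ 0.00000000e+00,  0.00000000e+00,  0.00000000e+00,
         1.00000000e+00]])}
```

View pics/side0.png

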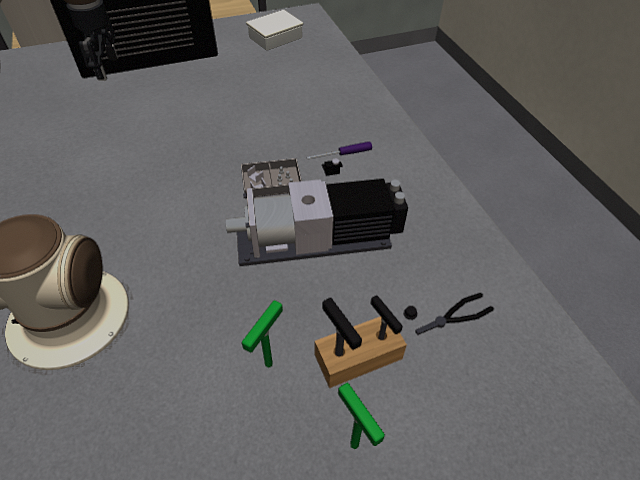

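View pics/top0.png

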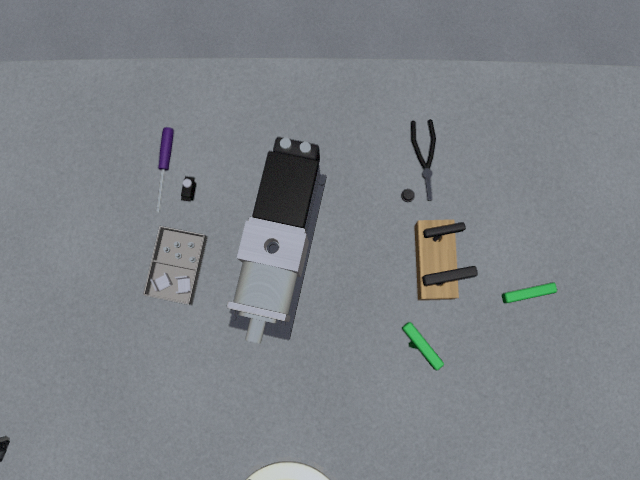

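```bash
cat >> h.py <<'E'
def cloud(n,d,P=None,T=None):
    P=P or eyes.camera_params(n)
    K=np.array([[P['fx'],0,P['cx']],[0,P['fy'],P['cy']],[0,0,1]])
    v,u=np.mgrid[0:480,0:640]
    pt=cv2.undistortPoints(np.stack([u,v],-1).reshape(-1,1,2).astype(np.float64),K,P['dist_coeffs']).reshape(480,640,2)
    X=np.concatenate([pt*d[...,None],d[...,None]],-1)
    if T is None: T=np.linalg.inv(P['extrinsics'])
    return X@T[:3,:3].T+T[:3,3]
E
python3 - <<'E'
from h import *
for n in ['top','side']:
    z=np.load(f'pics/{n}0.npz'); im,d=z['im'],z['d']; W=cloud(n,d)
    save(n+'crop',cv2.resize(im[200:320,380:560] if n=='top' else im[280:400,300:480],None,fx=4,fy=4,interpolation=cv2.INTER_CUBIC))
    # T-bars
    dark=(im.max(-1)<60)&(d>0)
    if n=='top': R=np.s_[205:300,405:490]
    else: R=np.s_[285:400,305:415]
    m=np.zeros_like(dark);m[R]=dark[R]
    m&=(W[...,2]>0.10)
    nn,l,st,c=cv2.connectedComponentsWithStats(m.astype(np.uint8))
    for i in range(1,nn):
        if st[i,4]<40: continue
        p=W[l==i]; top=np.percentile(p[:,2],90); p=p[p[:,2]>top-.006]
        r=cv2.minAreaRect((p[:,:2]*1000).astype(np.float32)); print(n,'bar',c[i],st[i],top,p.mean(0),r)
    # stand top
    wood=(im[...,0].astype(int)-im[...,2]>35)&(d>0)&(abs(W[...,2]-.06)<.008)
    m=np.zeros_like(dark);m[R]=wood[R]; p=W[m]
    print(n,'stand',len(p),p[:,2].mean(),cv2.minAreaRect((p[:,:2]*1000).astype(np.float32)))
    # adapter top
    g=(im.min(-1)>120)&(abs(W[...,2]-.13)<.006)&(W[...,0]>.2)&(W[...,0]<.6)
    nn,l,st,c=cv2.connectedComponentsWithStats(g.astype(np.uint8)); i=1+np.argmax(st[1:,4])
    p=W[l==i]; print(n,'adapter',c[i],st[i],p.mean(0),cv2.minAreaRect((p[:,:2]*1000).astype(np.float32)))
    mm=(l==i).astype(np.uint8); cs,h=cv2.findContours(mm,cv2.RETR_CCOMP,cv2.CHAIN_APPROX_NONE)
    for j,cc in enumerate(cs):
        if h[0][j][3]>=0 and cv2.contourArea(cc)>20:
            q=np.array([W[y,x] for x,y in cc[:,0]]); print('hole',cv2.fitEllipse(cc),cv2.minEnclosingCircle((q[:,:2]*1000).astype(np.float32)))
E
```

```text
top bar [443.57971014 229.81521739] [423 223  42  15 276] 0.14801249904180835 [ 0.57872607 -0.29252845  0.14571798] ((578.40185546875, -293.3955078125), (14.520668983459473, 77.98514556884766), 11.177029609680176)
top bar [448.83282675 275.01215805] [422 266  55  20 329] 0.17778598461218015 [ 0.489064   -0.29667162  0.17545639] ((487.97393798828125, -296.6658935546875), (19.568845748901367, 98.10655975341797), 11.048714637756348)
top stand 2126 0.05981476574646077 ((533.5571899414062, -295.0436706542969), (161.3255615234375, 74.80413818359375), 2.4235405921936035)
top adapter [267.65154749 260.73345784] [ 227  218   79  103 3748] [0.51587211 0.04173528 0.12925097] ((502.2659912109375, 45.05074691772461), (120.77246856689453, 181.07998657226562), 78.18937683105469)
hole ((271.1708679199219, 245.62132263183594), (16.157201766967773, 16.709692001342773), 31.871322631835938) ((544.908447265625, 35.26360321044922), 17.13962745666504)
side bar [385.77754678 314.73180873] [371 296  31  38 481] 0.14658580518276865 [ 0.57769222 -0.29910597  0.14472758] ((578.272216796875, -297.6319580078125), (15.486016273498535, 78.25457763671875), 10.718594551086426)
side bar [341.20116959 324.50292398] [322 298  40  52 855] 0.17658987694308956 [ 0.4875725  -0.30283008  0.17493396] ((487.4747314453125, -300.8520202636719), (19.938030242919922, 99.97431182861328), 11.128183364868164)
side stand 2287 0.05855904958932609 ((533.1572875976562, -298.02008056640625), (160.59693908691406, 77.82135009765625), 2.601381301879883)
side adapter [294.83862959 201.59136048] [ 247  179   86   47 2014] [0.51577603 0.03737807 0.12883246] ((501.7763671875, 41.7845458984375), (124.06892395019531, 179.80235290527344), 78.76030731201172)
hole ((307.7441101074219, 199.41737365722656), (10.906442642211914, 14.493742942810059), 89.8652572631836) ((546.2657470703125, 33.80622863769531), 20.707096099853516)
```

View pics/sidecrop.png

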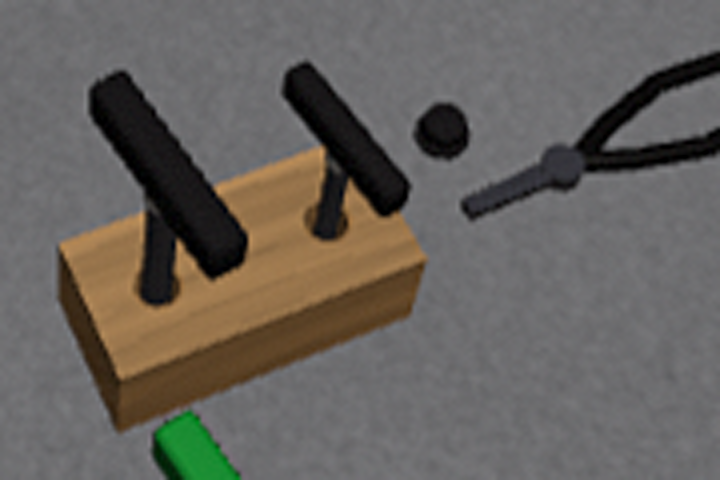

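The larger black key is the one at side px (341,324): its bar is 98–100 mm long with the top at 0.177 m. The smaller black key is at (386,315). The two at (263,327) and (360,413) are green, so not meant. The crop confirms this. Next I'll go over the bore to measure it with the wrist camera at two opposite yaws.

Emit:
{"fn": "drive_tool", "kwargs": {"plan": [[1,[0.035,-0.048,0.01],0],[1,[0.035,-0.048,0.01],0],[1,[0.035,-0.048,0.01],0],[1,[0.035,-0.048,0.01],0],[1,[0.035,-0.048,0.01],0],[1,[0.035,-0.048,0.01],0],[1,[0.035,-0.048,0.01],0],[1,[0.035,-0.048,0.01],0],[1,[0.035,-0.048,0.01],0],[1,[0.035,-0.048,0.01],0]]}}

```text
time: 1.35
ee_pos: [0.5475, 0.0318, 0.3533]
tcp_rot: [180.0, -0.0, 159.0]
wrist_force: [0.2, 0.7, 1.1]
opening: 0.0852
```

Emit:
{"fn": "drive_tool", "kwargs": {"plan": [[1,[0,0,0],0],[1,[0,0,0],0]]}}

```text
time: 1.6
ee_pos: [0.5466, 0.0336, 0.3528]
tcp_rot: [-180.0, -0.1, 159.0]
wrist_force: [-0.8, 0.5, -0.4]
opening: 0.0852
```

```bash
cat >> h.py <<'E'
from scipy.spatial.transform import Rotation as Ro
def wrist(name):
    o=monitor.get_obs(); im,d=eyes.camera('wrist'); P=eyes.camera_params('wrist')
    T=np.eye(4);T[:3,:3]=Ro.from_euler('xyz',o['tcp_rot'],degrees=True).as_matrix();T[:3,3]=o['ee_pos']
    W=cloud('wrist',d,P,T@P['mount']); save(name,im); np.savez('pics/'+name+'.npz',im=im,d=d,W=W)
    print(o['time'],o['q'].round(2),o['ee_pos'].round(4),o['tcp_rot'].round(2)); return im,d,W
E
python3 - <<'E'
from h import *
wrist('w1')
E
```

```text
1.6 [3.5200e+00 8.4700e+00 2.5280e+01 1.0687e+02 2.0000e-02 2.4520e+01] [0.5466 0.0336 0.3528] [-1.7999e+02 -7.0000e-02  1.5900e+02]
```

View pics/w1.png

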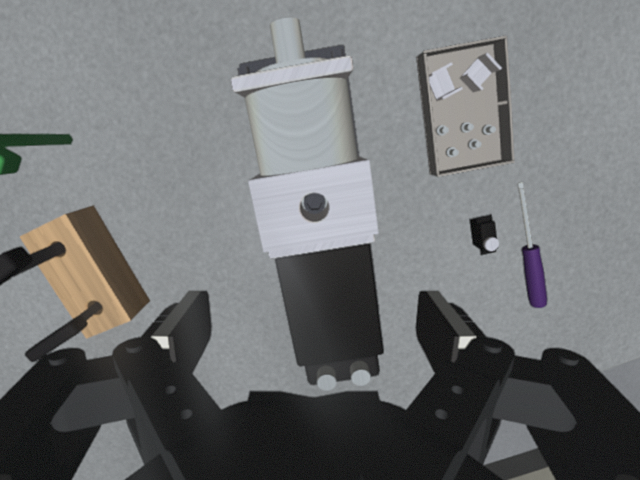

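Emit:
{"fn": "drive_tool", "kwargs": {"plan": [[1,[0,0,0],-10],[1,[0,0,0],-10],[1,[0,0,0],-10],[1,[0,0,0],-10],[1,[0,0,0],-10],[1,[0,0,0],-10],[1,[0,0,0],-10],[1,[0,0,0],-10],[1,[0,0,0],-10],[1,[0,0,0],-10]]}}

```text
time: 2.9
ee_pos: [0.5459, 0.0351, 0.3537]
tcp_rot: [180.0, -0.0, 58.8]
wrist_force: [0.1, -0.2, -0.0]
opening: 0.0856
```

Emit:
{"fn": "drive_tool", "kwargs": {"plan": [[1,[0,0,0],-10],[1,[0,0,0],-10],[1,[0,0,0],-10],[1,[0,0,0],-10],[1,[0,0,0],0],[1,[0,0,0],0]]}}

```text
time: 3.65
ee_pos: [0.5463, 0.0344, 0.3535]
tcp_rot: [180.0, -0.0, 19.3]
wrist_force: [-0.4, 0.3, -0.4]
opening: 0.0855
```

```bash
python3 - <<'E'
from h import *
wrist('w2')
E
```

```text
3.65 [  3.6    8.39  25.27 106.86   0.   164.27] [0.5463 0.0344 0.3535] [ 1.800e+02 -2.000e-02  1.933e+01]
```

View pics/w2.png

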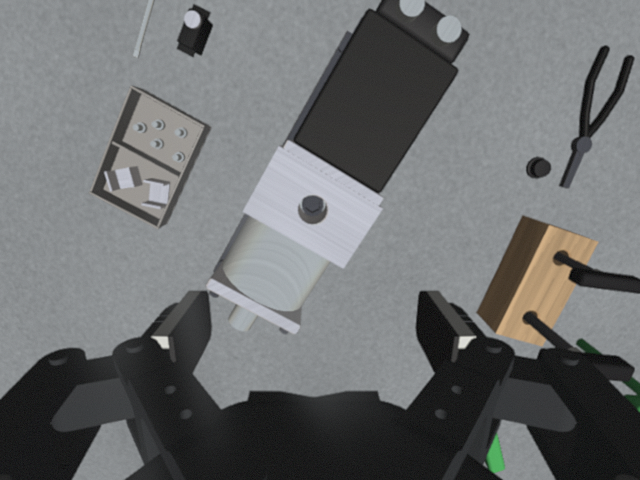

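```bash
cat >> h.py <<'E'
from scipy.optimize import least_squares
def rays(P,T,uv):
    K=np.array([[P['fx'],0,P['cx']],[0,P['fy'],P['cy']],[0,0,1]])
    pt=cv2.undistortPoints(np.asarray(uv,float).reshape(-1,1,2),K,P['dist_coeffs']).reshape(-1,2)
    r=np.c_[pt,np.ones(len(pt))]@T[:3,:3].T
    return T[:3,3],r
def onplane(P,T,uv,z):
    c,r=rays(P,T,uv); return c+r*((z-c[2])/r[:,2])[:,None]
def boremouth(P,T,im,seed,z=.13):
    g=cv2.cvtColor(im,cv2.COLOR_RGB2GRAY); s=6; x0,y0=int(seed[0])-25,int(seed[1])-25
    G=cv2.resize(g[y0:y0+50,x0:x0+50],None,fx=s,fy=s,interpolation=cv2.INTER_CUBIC)
    m=(G<140).astype(np.uint8); n,l,st,c=cv2.connectedComponentsWithStats(m)
    k=l[25*s,25*s]
    cc=max(cv2.findContours((l==k).astype(np.uint8),cv2.RETR_EXTERNAL,cv2.CHAIN_APPROX_NONE)[0],key=cv2.contourArea)[:,0].astype(float)
    uv=(cc+.5)/s-.5+[x0,y0]
    p=onplane(P,T,uv,z)[:,:2]
    f=least_squares(lambda q:np.hypot(*(p-q[:2]).T)-q[2],[*p.mean(0),.015],loss='soft_l1',f_scale=.0005)
    return f.x, np.sqrt(np.mean(f.fun**2))
E
python3 - <<'E'
from h import *
P=eyes.camera_params('wrist')
A=[];B=[]
for n,seed,pos,rot in [('w1',(315,205),[.5466,.0336,.3528],[-179.99,-.07,159.0]),('w2',(313,208),[.5463,.0344,.3535],[180,-.02,19.33])]:
    T=np.eye(4);T[:3,:3]=Ro.from_euler('xyz',rot,degrees=True).as_matrix();T[:3,3]=pos
    im=np.load(f'pics/{n}.npz')['im']
    x,r=boremouth(P,T@P['mount'],im,seed); print(n,x,r)
    A.append(np.c_[np.eye(2),T[:2,:2]]);B.append(x[:2])
s=np.linalg.lstsq(np.vstack(A),np.hstack(B),rcond=None)[0]; print('bore',s[:2],'bias tool',s[2:])
for n,seed in [('top',(272,246)),('side',(308,199))]:
    P=eyes.camera_params(n); im=np.load(f'pics/{n}0.npz')['im']; print(n,boremouth(P,np.linalg.inv(P['extrinsics']),im,seed))
E
```

```text
w1 [0.54539286 0.03542395 0.01447928] 0.0011372475290510598
w2 [0.54521677 0.03449255 0.01451674] 0.0010840283417175337
bore [0.54513379 0.03499058] bias tool [-8.65493086e-05  4.97427338e-04]
top (array([0.54508034, 0.03575992, 0.01496117]), np.float64(0.0006627476223432441))
side (array([0.5442368 , 0.03234679, 0.0158922 ]), np.float64(0.00036770538871957635))
```

Emit:
{"fn": "drive_tool", "kwargs": {"plan": [[1,[-0.006,-0.033,0],8.2],[1,[-0.006,-0.033,0],8.2],[1,[-0.006,-0.033,0],8.2],[1,[-0.006,-0.033,0],8.2],[1,[-0.006,-0.033,0],8.2],[1,[-0.006,-0.033,0],8.2],[1,[-0.006,-0.033,0],8.2],[1,[-0.006,-0.033,0],8.2],[1,[-0.006,-0.033,0],8.2],[1,[-0.005,-0.034,0],8.2]]}}

```text
time: 4.95
ee_pos: [0.4874, -0.2982, 0.3534]
tcp_rot: [180.0, 0.0, 101.5]
wrist_force: [0.5, 0.1, -0.4]
opening: 0.0853
```

Emit:
{"fn": "drive_tool", "kwargs": {"plan": [[1,[0,0,0],0],[1,[0,0,0],0]]}}

```text
time: 5.2
ee_pos: [0.4877, -0.297, 0.3532]
tcp_rot: [-180.0, -0.0, 101.0]
wrist_force: [0.3, 0.3, 1.1]
opening: 0.0853
```

```bash
python3 - <<'E'
from h import *
im,d,W=wrist('w3')
m=(im.max(-1)<60)&(W[...,2]>.165)&(W[...,2]<.185)&(np.hypot(W[...,0]-.488,W[...,1]+.297)<.08)
n,l,st,c=cv2.connectedComponentsWithStats(m.astype(np.uint8)); i=1+np.argmax(st[1:,4]); p=W[l==i]
print(c[i],st[i],np.percentile(p[:,2],[10,50,90]))
print(cv2.minAreaRect((p[:,:2]*1000).astype(np.float32)))
E
```

```text
5.2 [-3.1340e+01  1.1930e+01  2.9330e+01  1.0741e+02  1.0000e-02  4.7660e+01] [ 0.4877 -0.297   0.3532] [-1.80e+02 -2.00e-02  1.01e+02]
[314.2807947  216.29470199] [ 304  162   22  110 1510] [0.1752261  0.17637273 0.17741524]
((488.7791442871094, -297.5888671875), (18.13880157470703, 98.2138900756836), 10.87946605682373)
```

View pics/w3.png

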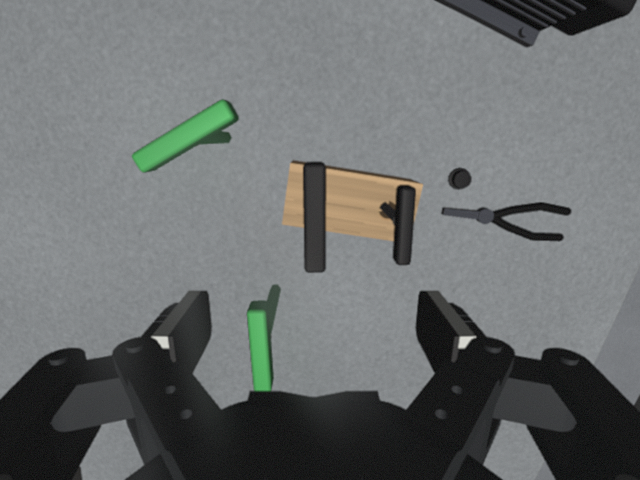

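Emit:
{"fn": "drive_tool", "kwargs": {"plan": [[1,[0,0,-0.05],0],[1,[0,0,-0.05],0],[1,[0,0,-0.05],0],[1,[0,0,-0.025],0],[1,[0,0,-0.012],0],[1,[0,0,0],0],[1,[0,0,0],0]]}}

```text
time: 6.12
ee_pos: [0.4883, -0.2975, 0.1679]
tcp_rot: [179.9, 0.1, 101.1]
wrist_force: [0.4, -0.5, 0.0]
opening: 0.0851
```

Emit:
{"fn": "drive_tool", "kwargs": {"plan": [[0,[0,0,0],0],[0,[0,0,0],0],[0,[0,0,0],0],[0,[0,0,0],0],[0,[0,0,0],0],[0,[0,0,0],0]], "grip_force": 80}}

```text
time: 6.88
ee_pos: [0.4879, -0.2974, 0.1666]
tcp_rot: [180.0, 0.0, 101.0]
wrist_force: [0.4, 0.4, 3.2]
opening: 0.019
```

Emit:
{"fn": "drive_tool", "kwargs": {"plan": [[0,[0,0,0.005],0],[0,[0,0,0.02],0],[0,[0,0,0.03],0],[0,[0,0,0.03],0],[0,[0,0,0.03],0],[0,[0,0,0.025],0],[0,[0,0,0.01],0],[0,[0,0,0],0],[0,[0,0,0],0]]}}

```text
time: 8.0
ee_pos: [0.4876, -0.2973, 0.3149]
tcp_rot: [-179.9, -0.1, 101.0]
wrist_force: [-0.2, -1.1, -4.3]
opening: 0.0191
```

```bash
python3 - <<'E'
from h import *
o=monitor.get_obs(); print(o['ee_pos'],o['wrist_force'],o['torque'])
for n in ['side','top']:
    im,d=eyes.camera(n); save(n+'1',im); np.savez('pics/'+n+'1.npz',im=im,d=d)
E
```

```text
[ 0.48758345 -0.29728732  0.31489134] [-0.18034033 -1.09523547 -4.27505128] [-0.03016915  0.07959766 -0.05331586]
```

View pics/side1.png

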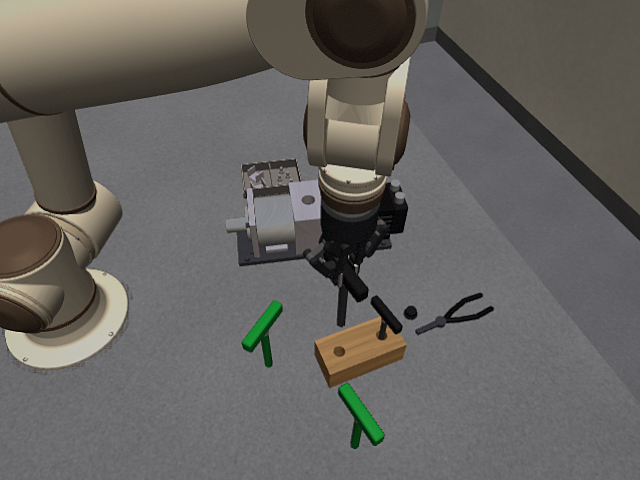

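```bash
python3 - <<'E'
from h import *
im=np.load('pics/side1.npz')['im'];d=np.load('pics/side1.npz')['d']; W=cloud('side',d)
P=eyes.camera_params('side');T=np.linalg.inv(P['extrinsics']);print('cam',T[:3,3])
save('s1c',cv2.resize(im[230:380,290:430],None,fx=4,fy=4,interpolation=cv2.INTER_CUBIC))
m=(np.hypot(W[...,0]-.488,W[...,1]+.298)<.02)&(W[...,2]>.15)&(W[...,2]<.285)
ys,xs=np.nonzero(m)
rows=[]
c0=T[:3,3]
for y in range(ys.min(),ys.max()+1):
    x=xs[ys==y]
    if len(x)<4: continue
    w=W[y,x]; rows.append((y,x.min(),x.max(),*w.mean(0)))
    print(rows[-1][:3],np.round(w.mean(0),4),np.round(np.median(d[y,x]),4)) if y%5==0 else 0
R=np.array(rows)
A=np.c_[R[:,5],np.ones(len(R))]
s=R[:,5]<.27
print('dx/dz,dy/dz',np.linalg.lstsq(A[s],R[s,3],rcond=None)[0],np.linalg.lstsq(A[s],R[s,4],rcond=None)[0],'zmin',W[m][:,2].min())
E
```

```text
cam [ 0.29657662 -0.69287617  0.90686103]
(290, np.int64(339), np.int64(347)) [ 0.4851 -0.3042  0.2713] 0.7631
(295, np.int64(338), np.int64(347)) [ 0.4853 -0.3033  0.256 ] 0.7747
(300, np.int64(338), np.int64(346)) [ 0.4848 -0.3039  0.2426] 0.7851
(305, np.int64(338), np.int64(346)) [ 0.4856 -0.3037  0.2271] 0.7973
(310, np.int64(337), np.int64(345)) [ 0.4848 -0.3031  0.2114] 0.8086
(315, np.int64(337), np.int64(345)) [ 0.4852 -0.3039  0.1967] 0.8198
(320, np.int64(337), np.int64(344)) [ 0.4851 -0.3037  0.1803] 0.833
(325, np.int64(338), np.int64(343)) [ 0.4857 -0.304   0.1636] 0.8455
dx/dz,dy/dz [-0.00153691  0.48546338] [ 0.00361702 -0.3045155 ] zmin 0.16030501400855557
```

View pics/s1c.png

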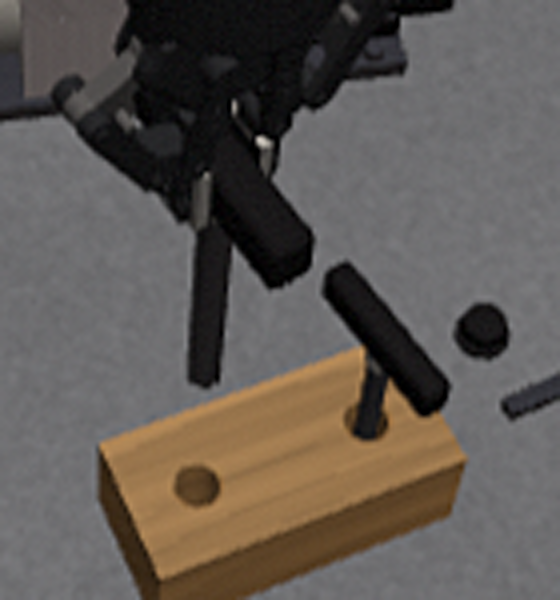

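Emit:
{"fn": "drive_tool", "kwargs": {"plan": [[0,[0.003,0.016,0],4],[0,[0.006,0.035,0],4],[0,[0.006,0.035,0],4],[0,[0.006,0.035,0],4],[0,[0.006,0.035,0],4],[0,[0.006,0.035,0],4],[0,[0.006,0.035,0],4],[0,[0.006,0.035,0],4],[0,[0.006,0.035,0],4],[0,[0.006,0.036,0],4]]}}

```text
time: 9.35
ee_pos: [0.5446, 0.0357, 0.3157]
tcp_rot: [-180.0, -0.0, 141.2]
wrist_force: [0.1, -0.8, -3.9]
opening: 0.0189
```

Emit:
{"fn": "drive_tool", "kwargs": {"plan": [[0,[0,0,0],0],[0,[0,0,0],0],[0,[0,0,0],0]]}}

```text
time: 9.72
ee_pos: [0.5446, 0.0338, 0.3162]
tcp_rot: [-180.0, 0.0, 141.0]
wrist_force: [1.3, 0.0, -3.1]
opening: 0.019
```

```bash
python3 - <<'E'
from h import *
o=monitor.get_obs(); print(o['ee_pos'],o['q'],o['wrist_force'],o['torque'])
for n in ['side','top']:
    im,d=eyes.camera(n); save(n+'2',im); np.savez('pics/'+n+'2.npz',im=im,d=d)
    if n=='side': save('s2c',cv2.resize(im[100:250,240:400],None,fx=4,fy=4,interpolation=cv2.INTER_CUBIC))
wrist('w4')
E
```

```text
[0.54457694 0.03379221 0.31623779] [ 3.55510073e+00  6.36133987e+00  1.86880695e+01  1.02334438e+02
 -8.96851014e-03  4.25944071e+01] [ 1.32134494  0.01039682 -3.1274628 ] [-0.01315753  0.03783865  0.05358345]
9.825 [ 3.5500e+00  6.3600e+00  1.8700e+01  1.0233e+02 -1.0000e-02  4.2590e+01] [0.5446 0.0338 0.3163] [-1.8000e+02  1.0000e-02  1.4096e+02]
```

View pics/s2c.png

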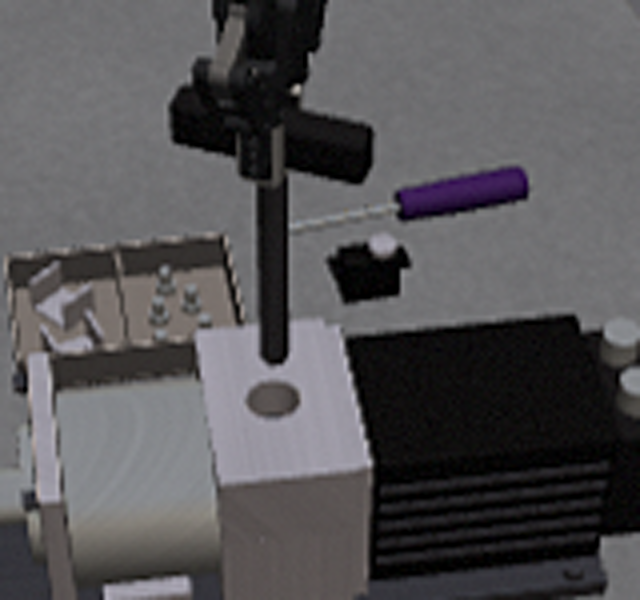

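View pics/w4.png

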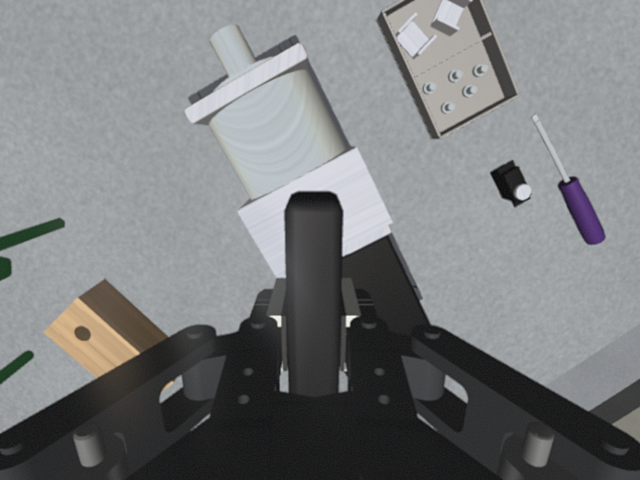

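```bash
python3 - <<'E'
from h import *
P=eyes.camera_params('side');T=np.linalg.inv(P['extrinsics'])
z=np.load('pics/side2.npz'); im,d=z['im'],z['d']; W=cloud('side',d)
print('bore',boremouth(P,T,im,(308,199)))
g=cv2.cvtColor(im,cv2.COLOR_RGB2GRAY).astype(float)
m=(np.hypot(W[...,0]-.545,W[...,1]-.033)<.018)&(W[...,2]>.172)&(W[...,2]<.275)
ys,xs=np.nonzero(m); pts=[];ed=[]
for y in range(ys.min(),ys.max()+1):
    x=xs[ys==y]
    if len(x)<5: continue
    pts.append(W[y,x].mean(0))
    r=g[y]; L=x.min();Rr=x.max()
    def cross(i0,step):
        bg=r[i0+step*4]; fg=r[i0-step*3]; th=(bg+fg)/2
        for k in range(-3,4):
            a=i0+step*k;b=a+step
            if (r[a]-th)*(r[b]-th)<=0: return a+step*(th-r[a])/(r[b]-r[a]+1e-9)
    a,b=cross(L,-1),cross(Rr,1)
    if a and b: ed.append(((a+b)/2,y,b-a))
pts=np.array(pts);ed=np.array(ed);print(len(pts),len(ed),np.median(ed[:,2]), pts.mean(0))
print('tilt',np.polyfit(pts[:,2],pts[:,0],1)[0],np.polyfit(pts[:,2],pts[:,1],1)[0])
# vertical axis: centreline rays
c,r=rays(P,T,ed[:,:2]); h=r[:,:2]/np.linalg.norm(r[:,:2],axis=1)[:,None]
u=h.mean(0);u/=np.linalg.norm(u)
D=pts.mean(0)[:2]+u*.0056
# perpendicular: 
nrm=np.array([-u[1],u[0]])
t=[(np.dot(D-c[:2],u)/np.dot(hh,u)*hh+c[:2])@nrm for hh in h]
perp=np.median(t); print('perp slope (mm over rows)',np.polyfit(ed[:,1],np.array(t)*1000,1)[0]*len(ed))
ax=u*(D@u)+nrm*perp
b=boremouth(P,T,im,(308,199))[0][:2]
print('axis side',ax,'bore side',b,'move needed',b-ax,'along view',(b-ax)@u,'perp',(b-ax)@nrm,'u',u)
# tip
mm=(np.hypot(W[...,0]-.545,W[...,1]-.033)<.02)&(W[...,2]>.145)&(W[...,2]<.3);print('tip z',W[mm][:,2].min())
zz=W[190:196,290:325,2]; print('adapter z',np.median(zz))
o=monitor.get_obs()
E
```

```text
bore (array([0.5442377 , 0.03234373, 0.01578391]), np.float64(0.0003600205011210692))
37 37 7.567901234543626 [0.54335003 0.02789735 0.22591267]
tilt -0.0019959738066586646 0.005615864218022508
perp slope (mm over rows) -0.24867170703250907
axis side [0.54537595 0.03312277] bore side [0.5442377  0.03234373] move needed [-0.00113825 -0.00077904] along view -0.0011060074952465137 perp 0.0008241705623038176 u [0.32422867 0.94597874]
tip z 0.16300185397903943
adapter z 0.12951409204922898
```

Emit:
{"fn": "drive_tool", "kwargs": {"plan": [[0,[-0.0007,0,-0.01],0],[0,[0,0,-0.015],0],[0,[0,0,-0.015],0],[0,[0,0,-0.008],0],[0,[0,0,-0.004],0],[0,[0,0,0],0],[0,[0,0,0],0]]}}

```text
time: 10.75
ee_pos: [0.5442, 0.0346, 0.2648]
tcp_rot: [180.0, 0.0, 141.0]
wrist_force: [-0.7, 0.1, -4.2]
opening: 0.0189
```

Emit:
{"fn": "drive_tool", "kwargs": {"plan": [[0,[0,0,-0.001],0],[0,[0,0,-0.001],0],[0,[0,0,0],0]]}}

```text
time: 11.12
ee_pos: [0.544, 0.0346, 0.2622]
tcp_rot: [-180.0, -0.0, 141.0]
wrist_force: [-0.1, -0.2, -3.8]
opening: 0.0185
```

Emit:
{"fn": "drive_tool", "kwargs": {"plan": [[0,[0,0,-0.001],0],[0,[0,0,0],0]]}}

```text
time: 11.38
ee_pos: [0.544, 0.0346, 0.2612]
tcp_rot: [-180.0, -0.0, 141.0]
wrist_force: [-0.0, 0.6, -3.4]
opening: 0.0192
```

Emit:
{"fn": "drive_tool", "kwargs": {"plan": [[0,[0,0,-0.001],0],[0,[0,0,-0.001],0],[0,[0,0,0],0]]}}

```text
time: 11.75
ee_pos: [0.544, 0.0346, 0.2592]
tcp_rot: [-180.0, -0.0, 141.0]
wrist_force: [1.0, -1.2, -4.5]
opening: 0.0189
```

Emit:
{"fn": "drive_tool", "kwargs": {"plan": [[0,[0,0,-0.001],0],[0,[0,0,0],0]]}}

```text
time: 12.0
ee_pos: [0.544, 0.0346, 0.2582]
tcp_rot: [-180.0, -0.0, 141.0]
wrist_force: [-0.2, 0.1, -4.2]
opening: 0.0188
```

Emit:
{"fn": "drive_tool", "kwargs": {"plan": [[0,[0,0,-0.001],0],[0,[0,0,0],0]]}}

```text
time: 12.25
ee_pos: [0.5441, 0.0346, 0.2575]
tcp_rot: [180.0, 0.0, 141.0]
wrist_force: [0.2, -0.2, -0.9]
opening: 0.0192
```

Emit:
{"fn": "drive_tool", "kwargs": {"plan": [[0,[0,0,-0.001],0],[0,[0,0,0],0]]}}

```text
time: 12.5
ee_pos: [0.5441, 0.0346, 0.2572]
tcp_rot: [179.9, 0.1, 141.0]
wrist_force: [-1.2, -0.3, 4.8]
opening: 0.0189
```

Emit:
{"fn": "drive_tool", "kwargs": {"plan": [[0,[0,0,0],-3],[0,[0,0,0],-3],[0,[0,0,0],-3]]}}

```text
time: 12.88
ee_pos: [0.5443, 0.0348, 0.257]
tcp_rot: [179.9, 0.0, 131.9]
wrist_force: [-0.4, 0.2, 3.0]
opening: 0.0191
```

Emit:
{"fn": "drive_tool", "kwargs": {"plan": [[0,[0,0,0],-3],[0,[0,0,0],-3],[0,[0,0,0],-3]]}}

```text
time: 13.25
ee_pos: [0.5444, 0.0349, 0.2571]
tcp_rot: [179.9, 0.0, 123.0]
wrist_force: [0.3, 0.6, 4.7]
opening: 0.0192
```

Emit:
{"fn": "drive_tool", "kwargs": {"plan": [[0,[0,0,0],-3],[0,[0,0,0],-3],[0,[0,0,0],-3]]}}

```text
time: 13.62
ee_pos: [0.5445, 0.0348, 0.2571]
tcp_rot: [179.9, 0.0, 114.0]
wrist_force: [0.8, 0.8, 3.1]
opening: 0.0189
```

Emit:
{"fn": "drive_tool", "kwargs": {"plan": [[0,[0,0,0],-3],[0,[0,0,0],-3],[0,[0,0,0],-3]]}}

```text
time: 14.0
ee_pos: [0.5446, 0.0348, 0.2569]
tcp_rot: [179.9, 0.0, 105.0]
wrist_force: [0.4, 0.6, 2.4]
opening: 0.0185
```

Emit:
{"fn": "drive_tool", "kwargs": {"plan": [[0,[0,0,0],-3],[0,[0,0,0],-3]]}}

```text
time: 14.25
ee_pos: [0.5442, 0.035, 0.256]
tcp_rot: [180.0, -0.1, 99.0]
wrist_force: [1.3, 1.3, -3.0]
opening: 0.0191
```

Emit:
{"fn": "drive_tool", "kwargs": {"plan": [[0,[0,0,0],-3],[0,[0,0,0],-3]]}}

```text
time: 14.5
ee_pos: [0.5443, 0.035, 0.2559]
tcp_rot: [180.0, -0.1, 93.0]
wrist_force: [1.7, 1.0, -2.4]
opening: 0.0187
```

Emit:
{"fn": "drive_tool", "kwargs": {"plan": [[0,[0,0,0],-3],[0,[0,0,0],-3]]}}

```text
time: 14.75
ee_pos: [0.5443, 0.0351, 0.2559]
tcp_rot: [180.0, -0.1, 87.0]
wrist_force: [0.9, 1.5, -2.3]
opening: 0.0191
```

```bash
python3 -c "
from h import *
o=monitor.get_obs();print(o['ee_pos'],o['wrist_force'],o['torque'],o['q'])"
```

```text
[0.54428899 0.03508174 0.25594734] [ 0.88603167  1.54038693 -2.32242941] [ 0.67253231 -0.39627597  0.10055527] [3.65984455e+00 4.39010035e+00 9.74728935e+00 9.53434568e+01
 5.80892084e-02 9.66897708e+01]
```

It dropped in around yaw 100. Now I'll seat it to the floor.

Emit:
{"fn": "drive_tool", "kwargs": {"plan": [[0,[0,0,-0.001],0],[0,[0,0,-0.001],0],[0,[0,0,-0.001],0],[0,[0,0,0],0]]}}

```text
time: 15.25
ee_pos: [0.5442, 0.0348, 0.2532]
tcp_rot: [180.0, -0.0, 87.1]
wrist_force: [1.7, 3.2, -0.6]
opening: 0.0188
```

Emit:
{"fn": "drive_tool", "kwargs": {"plan": [[0,[0,0,-0.001],0],[0,[0,0,-0.001],0],[0,[0,0,0],0]]}}

```text
time: 15.62
ee_pos: [0.5441, 0.0347, 0.2512]
tcp_rot: [180.0, -0.0, 87.0]
wrist_force: [2.7, 3.9, 0.1]
opening: 0.0189
```

Emit:
{"fn": "drive_tool", "kwargs": {"plan": [[0,[0,0,-0.0007],0],[0,[0,0,0],0]]}}

```text
time: 15.88
ee_pos: [0.5441, 0.0347, 0.2506]
tcp_rot: [180.0, -0.0, 87.0]
wrist_force: [2.8, 4.7, 0.4]
opening: 0.0187
```

Emit:
{"fn": "drive_tool", "kwargs": {"plan": [[0,[0.0004,0.0006,0],1],[0,[0,0,-0.0005],0],[0,[0,0,-0.0005],0],[0,[0,0,0],0]]}}

```text
time: 16.38
ee_pos: [0.5444, 0.0351, 0.2505]
tcp_rot: [179.9, 0.0, 88.0]
wrist_force: [-0.2, 3.5, 7.5]
opening: 0.0188
```

```bash
python3 -c "
from h import *
o=monitor.get_obs();print(o['ee_pos'],o['wrist_force'],o['torque'],o['q'])"
```

```text
[0.54437157 0.03508741 0.25051617] [-0.23997119  3.50588617  7.48694395] [ 1.00804285 -0.07762293 -0.01045044] [ 3.69422213e+00  4.23799350e+00  8.97993661e+00  9.46834111e+01
 -1.31305451e-02  9.56556297e+01]
```

Emit:
{"fn": "drive_tool", "kwargs": {"plan": [[0,[0,0.0004,0],-2],[0,[0,0,0],-3],[0,[0,0,0],-3],[0,[0,0,0],-2],[0,[0,0,0],0]]}}

```text
time: 17.0
ee_pos: [0.5444, 0.0354, 0.2505]
tcp_rot: [179.9, 0.0, 78.0]
wrist_force: [0.6, 2.7, 7.1]
opening: 0.0189
```

```bash
cat > st.py <<'E'
from h import *
o=monitor.get_obs();print(o['time'],o['ee_pos'].round(4),o['tcp_rot'].round(2),o['wrist_force'].round(2),o['torque'].round(3),o['q'][5].round(2),o['joint_efforts'][5].round(3))
E
python3 st.py
```

```text
17.0 [0.5444 0.0354 0.2505] [1.7993e+02 1.0000e-02 7.8010e+01] [0.57 2.74 7.15] [ 0.876 -0.13   0.112] 105.72 0.287
```

Emit:
{"fn": "drive_tool", "kwargs": {"plan": [[0,[0,0.0004,0],-3],[0,[0,0,0],-3],[0,[0,0,0],0]]}}

```text
time: 17.38
ee_pos: [0.5445, 0.0357, 0.2505]
tcp_rot: [179.9, 0.0, 72.0]
wrist_force: [0.8, 2.8, 7.8]
opening: 0.019
```

```bash
python3 st.py
```

```text
17.375 [0.5445 0.0357 0.2505] [1.7992e+02 2.0000e-02 7.1990e+01] [0.78 2.83 7.83] [ 0.637 -0.248  0.089] 111.78 0.386
```

Emit:
{"fn": "drive_tool", "kwargs": {"plan": [[0,[0,0.0004,0],-3],[0,[0,0,0],-2],[0,[0,0,0],0]]}}

```text
time: 17.75
ee_pos: [0.5445, 0.0359, 0.2505]
tcp_rot: [179.9, 0.0, 67.0]
wrist_force: [1.3, 0.8, 7.5]
opening: 0.0187
```

```bash
python3 st.py
```

```text
17.75 [0.5445 0.0359 0.2505] [1.799e+02 3.000e-02 6.700e+01] [1.28 0.83 7.54] [ 0.485 -0.297  0.051] 116.81 0.287
```

Emit:
{"fn": "drive_tool", "kwargs": {"plan": [[0,[0,0,0],-2],[0,[0,0,0],-1],[0,[0,0,0],0]]}}

```text
time: 18.12
ee_pos: [0.5446, 0.0359, 0.2505]
tcp_rot: [179.9, 0.0, 64.0]
wrist_force: [0.8, 1.0, 7.0]
opening: 0.0185
```

```bash
python3 st.py
```

```text
18.125 [0.5446 0.0359 0.2505] [1.799e+02 2.000e-02 6.402e+01] [0.76 1.   7.03] [ 0.432 -0.367  0.117] 119.79 0.196
```

Emit:
{"fn": "drive_tool", "kwargs": {"plan": [[0,[0,0,0],-1],[0,[0,0,0],-1],[0,[0,0,0],0]]}}

```text
time: 18.5
ee_pos: [0.5446, 0.0359, 0.2505]
tcp_rot: [179.9, 0.0, 62.0]
wrist_force: [1.4, 1.5, 7.7]
opening: 0.0191
```

```bash
python3 st.py
```

```text
18.5 [0.5446 0.0359 0.2505] [1.799e+02 2.000e-02 6.203e+01] [1.37 1.49 7.72] [ 0.449 -0.373  0.263] 121.78 0.387
```

Emit:
{"fn": "drive_tool", "kwargs": {"plan": [[0,[0,0,0],-1],[0,[0,0,0],-1],[0,[0,0,0],0]]}}

```text
time: 18.88
ee_pos: [0.5446, 0.036, 0.2505]
tcp_rot: [179.9, 0.0, 60.1]
wrist_force: [0.9, 1.6, 7.9]
opening: 0.0187
```

```bash
python3 st.py
```

```text
18.875 [0.5446 0.036  0.2505] [1.7989e+02 1.0000e-02 6.0050e+01] [0.88 1.65 7.93] [ 0.417 -0.311  0.422] 123.76 0.57
```

Emit:
{"fn": "drive_tool", "kwargs": {"plan": [[0,[0,0,0],0],[0,[0,0,0],2],[0,[0,0,0],2],[0,[0,0,0],1],[0,[0,0,0],0]]}}

```text
time: 19.5
ee_pos: [0.5445, 0.0359, 0.2505]
tcp_rot: [179.9, 0.0, 65.0]
wrist_force: [0.6, 1.8, 7.4]
opening: 0.0189
```

```bash
python3 st.py
```

```text
19.5 [0.5445 0.0359 0.2505] [1.799e+02 3.000e-02 6.504e+01] [0.59 1.84 7.35] [ 0.455 -0.345 -0.004] 118.77 -0.132
```

Torque is zero, so it's relieved. Now I'll draw the key out straight up, slowly at first.

Emit:
{"fn": "drive_tool", "kwargs": {"plan": [[0,[0,0,0.002],0],[0,[0,0,0.004],0],[0,[0,0,0.006],0],[0,[0,0,0.01],0],[0,[0,0,0.02],0],[0,[0,0,0.02],0],[0,[0,0,0.006],0],[0,[0,0,0],0]]}}

```text
time: 20.5
ee_pos: [0.5445, 0.0364, 0.3177]
tcp_rot: [180.0, -0.0, 65.0]
wrist_force: [0.0, 0.3, -4.2]
opening: 0.0189
```

```bash
python3 st.py; python3 - <<'E'
from h import *
P=eyes.camera_params('side');T=np.linalg.inv(P['extrinsics'])
im=np.load('pics/side1.npz')['im']
g=cv2.cvtColor(im,cv2.COLOR_RGB2GRAY)
s=8;x0,y0=325,335
G=cv2.resize(im[y0:y0+32,x0:x0+32],None,fx=s,fy=s,interpolation=cv2.INTER_CUBIC); save('hole',G)
gg=cv2.cvtColor(G,cv2.COLOR_RGB2GRAY); print(gg[::24,::24])
E
```

```text
20.5 [0.5445 0.0364 0.3177] [179.99  -0.    65.04] [ 0.    0.26 -4.21] [ 0.051  0.026 -0.015] 118.78 0.0
[[115 114 139 145 132 121 122 123 126 124 121]
 [144 143 134 124 122 124 125 123 120 122 122]
 [125 120 124 126 124 120 122 123 124 125 132]
 [124 125 123 121 123 127 124 129 134 134 131]
 [121 124 127 132  85  74 125 133 130 120 116]
 [127 127 131  90  70  63  39 118 121 127 129]
 [133 135 134  81  73  70  48 130 131 135 134]
 [131 128 125 128  90  67 102 137 134 128 120]
 [135 125 127 131 135 136 132 129 118 124 125]
 [133 133 135 131 128 122 121 123 124 123 122]
 [ 85 127 126 126 118 122 124 122 126 126  98]]
```

View pics/hole.png

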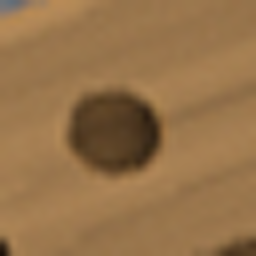

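View pics/top1.png

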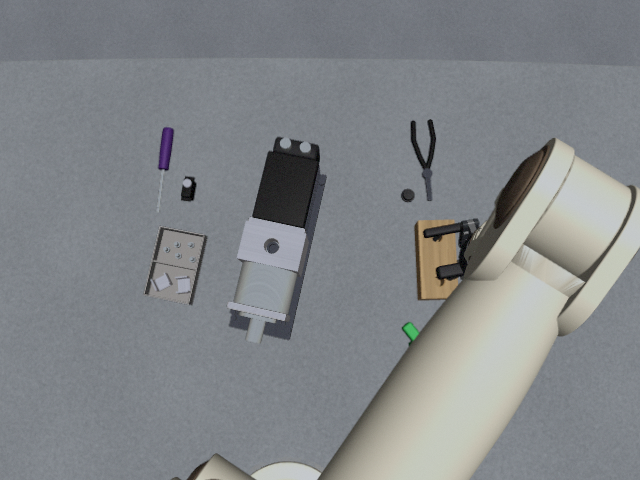

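```bash
python3 - <<'E'
from h import *
im,d=eyes.camera('top'); save('top3',im); np.savez('pics/top3.npz',im=im,d=d)
im,d=eyes.camera('side'); save('side3',im); np.savez('pics/side3.npz',im=im,d=d)
def hole(n,im,seed,th,z=.06):
    P=eyes.camera_params(n);T=np.linalg.inv(P['extrinsics'])
    g=cv2.cvtColor(im,cv2.COLOR_RGB2GRAY); s=6;x0,y0=seed[0]-14,seed[1]-14
    G=cv2.resize(g[y0:y0+28,x0:x0+28],None,fx=s,fy=s,interpolation=cv2.INTER_CUBIC)
    nn,l,st,c=cv2.connectedComponentsWithStats((G<th).astype(np.uint8)); k=l[14*s,14*s]
    cc=max(cv2.findContours((l==k).astype(np.uint8),cv2.RETR_EXTERNAL,cv2.CHAIN_APPROX_NONE)[0],key=cv2.contourArea)[:,0]
    p=onplane(P,T,(cc+.5)/s-.5+[x0,y0],z)[:,:2]
    f=least_squares(lambda q:np.hypot(*(p-q[:2]).T)-q[2],[*p.mean(0),.011],loss='soft_l1',f_scale=.0005)
    return f.x,np.sqrt(np.mean(f.fun**2))
print('side1',hole('side',np.load('pics/side1.npz')['im'],(339,351),105))
print('side3',hole('side',im,(339,351),105))
top=np.load('pics/top3.npz')['im']; save('t3c',cv2.resize(top[210:310,390:490],None,fx=5,fy=5,interpolation=cv2.INTER_CUBIC))
save('s3c',cv2.resize(im[100:400,240:440],None,fx=2,fy=2))
E
```

```text
side1 (array([ 0.48842039, -0.30053635,  0.01107769]), np.float64(0.0002820246954991516))
side3 (array([ 0.4884188 , -0.3005634 ,  0.01102009]), np.float64(0.00028248581338525966))
```

View pics/t3c.png

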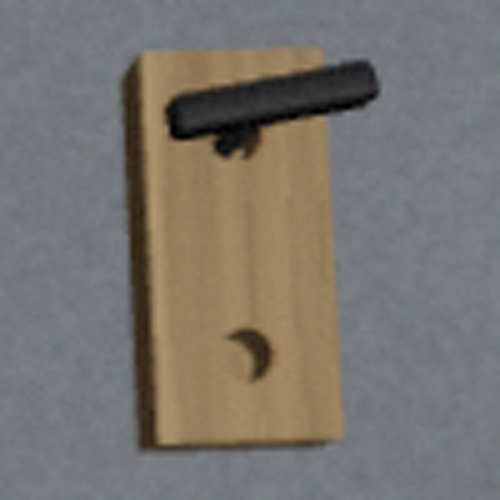

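View pics/s3c.png

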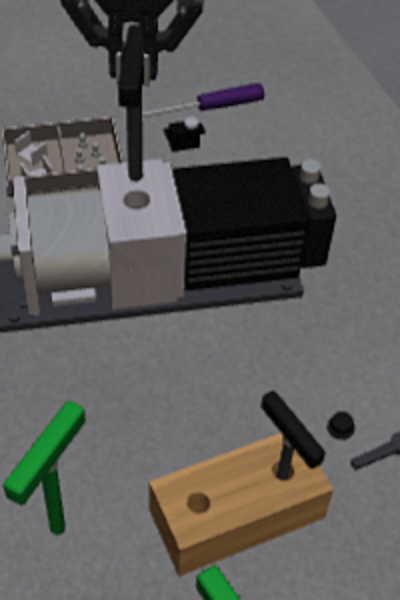

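Emit:
{"fn": "drive_tool", "kwargs": {"plan": [[0,[-0.003,-0.017,0],3.6],[0,[-0.006,-0.035,0],3.6],[0,[-0.006,-0.035,0],3.6],[0,[-0.006,-0.035,0],3.6],[0,[-0.006,-0.036,0],3.6],[0,[-0.006,-0.036,0],3.6],[0,[-0.006,-0.036,0],3.6],[0,[-0.006,-0.036,0],3.6],[0,[-0.006,-0.036,0],3.6],[0,[-0.0052,-0.0323,0],3.6]]}}

```text
time: 21.85
ee_pos: [0.4877, -0.2991, 0.3167]
tcp_rot: [-179.9, -0.1, 101.1]
wrist_force: [-0.1, 0.7, -4.7]
opening: 0.0188
```

Emit:
{"fn": "drive_tool", "kwargs": {"plan": [[0,[0,0,-0.03],0],[0,[0,0,-0.03],0],[0,[0,0,-0.02],0],[0,[0,0,-0.01],0],[0,[0,0,0],0],[0,[0,0,0],0]]}}

```text
time: 22.6
ee_pos: [0.4885, -0.298, 0.2285]
tcp_rot: [180.0, 0.0, 101.0]
wrist_force: [-0.4, 0.9, -4.1]
opening: 0.019
```

```bash
python3 st.py; python3 - <<'E'
from h import *
P=eyes.camera_params('side');T=np.linalg.inv(P['extrinsics'])
im,d=eyes.camera('side'); save('side4',im); np.savez('pics/side4.npz',im=im,d=d); W=cloud('side',d)
save('s4c',cv2.resize(im[260:390,280:420],None,fx=5,fy=5,interpolation=cv2.INTER_CUBIC))
m=(np.hypot(W[...,0]-.488,W[...,1]+.301)<.018)&(W[...,2]>.075)&(W[...,2]<.18)
p=W[m]; u=np.array([.43,.90]); print(len(p),p.mean(0),p[:,2].min(),'axis',p.mean(0)[:2]+u*.0056)
for lo in (.08,.1,.12,.14,.16):
  q=p[(p[:,2]>lo)&(p[:,2]<lo+.02)]; print(lo,q.mean(0) if len(q) else None)
E
```

```text
22.6 [ 0.4885 -0.298   0.2285] [1.7995e+02 4.0000e-02 1.0104e+02] [-0.41  0.88 -4.15] [-0.062  0.008 -0.001] 47.57 0.0
248 [ 0.48596594 -0.30513953  0.13022864] 0.0764035745635312 axis [ 0.48837394 -0.30009953]
0.08 [ 0.48617613 -0.30591525  0.08972509]
0.1 [ 0.48543855 -0.30528561  0.10965123]
0.12 [ 0.48615762 -0.3060274   0.13055941]
0.14 [ 0.48592588 -0.30460443  0.14963362]
0.16 [ 0.48602161 -0.30392804  0.16956584]
```

View pics/s4c.png

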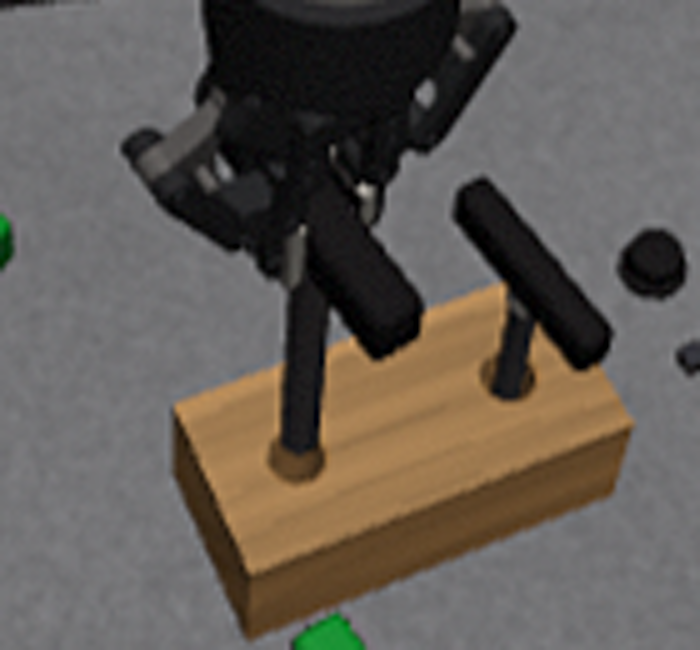

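Emit:
{"fn": "drive_tool", "kwargs": {"plan": [[0,[0,0,-0.01],0],[0,[0,0,-0.01],0],[0,[0,0,-0.015],0],[0,[0,0,-0.015],0],[0,[0,0,-0.006],0],[0,[0,0,0],0]]}}

```text
time: 23.4
ee_pos: [0.488, -0.2978, 0.171]
tcp_rot: [-180.0, -0.0, 101.0]
wrist_force: [-0.2, -0.2, -3.9]
opening: 0.019
```

Emit:
{"fn": "drive_tool", "kwargs": {"plan": [[0,[0,0,-0.002],0],[0,[0,0,-0.002],0],[0,[0,0,-0.001],0],[0,[0,0,0],0]]}}

```text
time: 23.9
ee_pos: [0.4883, -0.2979, 0.1667]
tcp_rot: [180.0, 0.0, 101.0]
wrist_force: [0.4, -0.5, -3.8]
opening: 0.0189
```

Emit:
{"fn": "drive_tool", "kwargs": {"plan": [[0,[0,0,-0.001],0],[0,[0,0,0],0]]}}

```text
time: 24.15
ee_pos: [0.4884, -0.298, 0.1666]
tcp_rot: [179.9, 0.1, 101.0]
wrist_force: [-0.8, 0.7, 5.2]
opening: 0.0188
```

Emit:
{"fn": "drive_tool", "kwargs": {"plan": [[0,[0,0,0.0008],0],[0.35,[0,0,0],0],[0.5,[0,0,0],0],[0.8,[0,0,0],0],[0.8,[0,0,0],0],[0.8,[0,0,0],0]], "grip_force": 20}}

```text
time: 24.9
ee_pos: [0.4882, -0.2979, 0.1664]
tcp_rot: [-180.0, -0.0, 101.0]
wrist_force: [0.6, 0.3, -0.3]
opening: 0.0683
```

Emit:
{"fn": "drive_tool", "kwargs": {"plan": [[0.8,[0,0,0.01],0],[0.8,[0,0,0.03],0],[0.8,[0,0,0.05],0],[0.8,[0,0,0.05],0],[0.8,[0,0,0.03],0],[0.8,[0,0,0.01],0],[0.8,[0,0,0],0],[0.8,[0,0,0],0]]}}

```text
time: 25.9
ee_pos: [0.4881, -0.2978, 0.3449]
tcp_rot: [-179.9, -0.1, 101.0]
wrist_force: [0.9, -0.6, 0.7]
opening: 0.0684
```

```bash
python3 st.py; python3 - <<'E'
from h import *
im,d,W=wrist('w5')
def bar(W,im,c,z0,z1,tag):
    m=(im.max(-1)<60)&(W[...,2]>z0)&(W[...,2]<z1)&(np.hypot(W[...,0]-c[0],W[...,1]-c[1])<.08)
    n,l,st,cc=cv2.connectedComponentsWithStats(m.astype(np.uint8)); i=1+np.argmax(st[1:,4]); p=W[l==i]
    print(tag,st[i,4],np.percentile(p[:,2],[5,50,95]).round(4),cv2.minAreaRect((p[:,:2]*1000).astype(np.float32)))
W3=np.load('pics/w3.npz'); 
for t,w,i in (('before',W3['W'],W3['im']),('after',W,im)):
    bar(w,i,(.488,-.297),.165,.185,t+' large'); bar(w,i,(.578,-.293),.135,.155,t+' small')
s,d=eyes.camera('side'); save('s5c',cv2.resize(s[270:390,290:430],None,fx=5,fy=5,interpolation=cv2.INTER_CUBIC)); save('side5',s)
E
```

```text
25.9 [ 0.4881 -0.2978  0.3449] [-1.7991e+02 -8.0000e-02  1.0104e+02] [ 0.91 -0.61  0.68] [ 0.032 -0.031 -0.009] 47.57 0.0
25.9 [-31.39  11.68  28.04 106.48  -0.    47.57] [ 0.4881 -0.2978  0.3449] [-1.7991e+02 -8.0000e-02  1.0104e+02]
before large 1510 [0.1748 0.1764 0.1777] ((488.7791442871094, -297.5888671875), (18.13880157470703, 98.2138900756836), 10.87946605682373)
before small 1121 [0.1384 0.1461 0.1477] ((578.15234375, -294.53497314453125), (15.205522537231445, 78.30021667480469), 11.561623573303223)
after large 885 [0.1745 0.1761 0.1774] ((489.3138122558594, -298.03656005859375), (18.232019424438477, 97.71382904052734), 10.9668550491333)
after small 1137 [0.1382 0.1461 0.1477] ((578.2279663085938, -294.3734436035156), (15.203715324401855, 78.05416870117188), 11.706695556640625)
```

View pics/s5c.png

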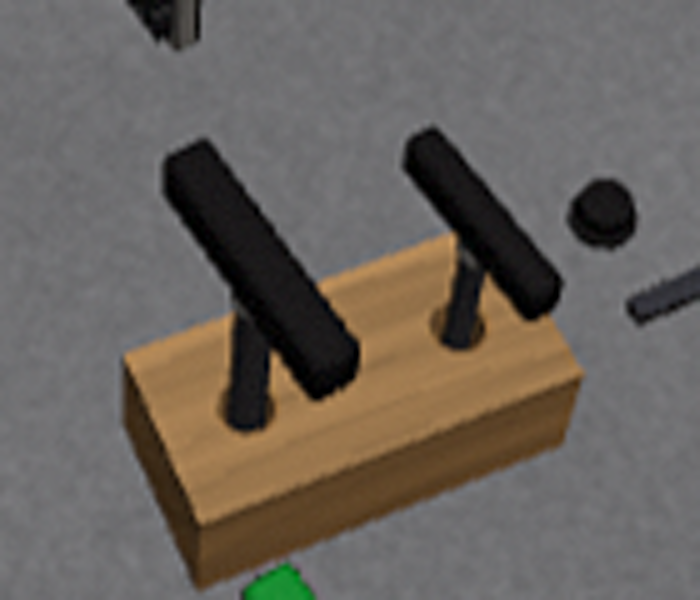

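View pics/w5.png

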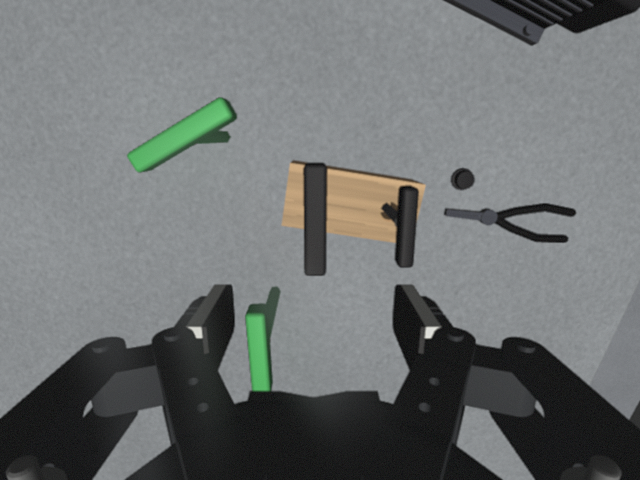

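The larger key stands upright in its hole: its bar is at wrist px (315,219), top at 0.176 m as before. The smaller key at (406,226) hasn't moved, and the gripper is clear of everything.

```bash
python3 -c "
from h import *
print(job.job_done())"
```

```text
the job is handed in; nothing more can be done
None
```

The clamp screw is tight against its stop, and the larger key is standing upright in its own hole of the stand again. I handed the job in at about 26 s of the 58 s allowed; no verdict came back.

- **Engaging the screw:** I lowered the key into the bore and pressed with about 8 N while turning clockwise. It dropped in after roughly 40°, then went about 6.5 mm deeper than its first contact, down to the floor of the hexagon.
- **Tightening:** The torque stayed near 0.1 N m, then climbed steadily from 0.12 to 0.26 to 0.42 N m. I stopped there, above the 0.3 N m called plenty but well under 0.8 N m. I then turned back 5° to release the load before drawing the key out.
- **Last checks:** The larger key's bar is within 1 mm of where it started, with its top at 0.176 m, which means the tip is on the hole's floor. The smaller key moved less than 0.3 mm by measurement, and the gripper was clear of everything.
- **Not confirmed directly:** The screw's angle has no reading, so its stop is judged only from the rising torque. I didn't measure the other bench items again; the plug and pliers looked unmoved in the last pictures.
- **Disagreement between cameras:** The side camera read about 3 mm off the other two in y. I corrected for that, and no check failed.

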